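# Book in a spring belt tensioner and hold it wound for its lock pin

### The arm

A 6-joint arm with a two-finger parallel gripper is mounted at the origin on the work surface; the furniture and walls round the work are solid. World frame = base frame: x ahead of the robot, y to its left, z up, the work surface at z = 0. Lengths are in mm, angles in rad, forces in N, time in s.
With the tool pointing down it reaches from about 275 to 750 mm from the base axis. Payload 10.2 kg.
Tool frame: the origin (TCP) lies between the finger pads; the fingertips stand 19 mm ahead of it and the grasp point (between the pads) is the TCP; z points along the fingers, y is the line along which they close (so a half turn about z gives the same grasp; the last joint's range is limited). The gripper opens to 85 mm and grips with 20 to 120 N. Pads are 22 mm wide; open, the fingers measure 114 mm over their backs; the gripper's body (76 mm by 85 mm) begins 54 mm behind the grasp point. The pads swing forward as they close: fully open they stand 13 mm farther back than shut.
Start: joints at [1.104, 0.313, 1.498, -0, 1.331, -0.223], TCP at [126.743, 509.478, 250.294] pointing down, gripper open.
Joint ranges: [-2.94, 2.94], [-0.97, 2.17], [0.19, 2.56], [-1.23, 4.37], [0.02, 3.11], [-2.88, 2.88]. Speed limits (rad/s): [2.39, 2.39, 3.01, 3.14, 3.14, 3.14].

### API

Orientations are given as a unit quaternion [w, x, y, z].
In Python, from rig import sense, capture, finish_job gives the robot as it stands. The module is installed in compiled form; this text tells all that it offers.
- The arm moves only by the tool move_arm, never from a script. Its argument "moves" is a list of rows, each an object with "turn": the turn, a rotation vector about the tool's x, y, z in rad, a list of three; "translation": the shift along the tool's x, y, z in mm, a list of three; "hand": the opening, from 0 (shut) to 1 (fully open). In form: [{"turn": [wx, wy, wz], "translation": [x, y, z], "hand": hand}, ...]. A call has 1 to 10 rows; each row shifts and turns the commanded pose from where the row before left it, along the tool's axes as they then stand; what a row does not reach is not made up. A row lasts 1/12 s, in which the tool goes at most 41.7 mm and 7.16 degrees, less where a joint would pass 70% of its speed; a pose out of reach is approached as far as the arm can. A call with a gripper value outside its range is refused whole. The fingers move at their own pace and stop on an object; "grip_force" is the grip in N (left out, the last holds). Time passes only in rows, so rows that do not move let the fingers close. It gives the time, the measured TCP pose, the force, the opening and the grip force at its end, in the units of the state.
- sense(): the state, without advancing time (a new reading comes with each control period).
- capture(name): name is "side" or "top" or "wrist"; returns a dict with "image" (384x512x3 uint8, blue, green, red), "z_map" (384x512 float32, mm along the optical axis (not along the pixel's ray), 0 where there is no reading), "vertical_fov" (degrees; the focal length in pixels is half the picture's height over the tangent of half this angle, whatever the lens; pixels are square), "cx", "cy" (the principal point, pixels), "k1" (the pictures are not rectified: a ray, as slopes to the right and down, at radius r is drawn at 1 + k1 r^2 times it, then the intrinsics apply), "R" (3x3) and "t" (3): a world point X has camera coordinates R X + t; the wrist camera has in their place "T_tool_cam" (4x4, takes a point from camera to tool coordinates, whose origin is the TCP and whose axes are the flange's). Camera axes: x right, y down, z forward; pixel columns grow to the right and rows downward; lengths in mm; the calibration is good to about 2 mm. A picture is of the moment at which its call begins: read the wrist's pose just before it.
- finish_job(): hands the job in; it is judged then, once.
The state is a dict: "time_s": time; "joints": joint angles; "dq": joint speeds; "tau": joint torques, N m; "eef_pos": TCP position; "ee_rot": TCP orientation; "force": force on the tool from outside, world axes, zero at the start; "wrist_torque": the same for the moment, N m; "grip_width": opening from 0.0 (shut) to 1.0 (fully open); "grip_force": force on a finger pad.
Only numpy, scipy, OpenCV 4.12 (cv2) and the standard library are available. Lean on these libraries where they do the work, as an engineer would, in place of code of your own. Each camera call takes 0.05 s, during which the arm holds its last target. There are 200 camera calls.

### The job

Book in the belt tensioner bolted to the test plate: take the pocket scanner out of its dock, hold it still for about a second with its window pointing straight at the middle of the barcode label on the unit, 5 to 12 cm away, and lay it back in its dock the right way up. Then swing the tensioner's roller arm against its spring all the way to its stop, without letting it snap back, and finish while still holding it against the stop, so that I can slip the hex key in as a lock pin. Leave the loose things lying around where they are.

Things in the scene. Friction and masses are not known exactly. Their poses are not given: they have to be found in the camera images.
- tensioner: Fixed unit, origin on the bench under the pivot axis, z up: grey plate 136 (x) by 112 (y) by 8 mm, aluminium block 90 (x) by 80 (y) up to z = 52 mm, on it a round grey spring cup (72 across), on top the silver swing arm with black roller. The label is on the block's -y face. Two stop lugs, 34 mm from the axis on the -y side, reach z = 98 mm; the steel hexagon on the hub 107 mm.
- label (a point): Middle of the white barcode label, 56 wide by 30 mm high, on the upright -y face of the block (40 mm from the pivot axis, 34 mm above the bench). It looks along the tensioner's -y; its axes are the tensioner's.
- roller_mid (a point): Middle of the black roller on the arm's end, 85 mm from the pivot axis: 47 mm across, from 94 to 124 mm above the bench (this point 109; bolt head on top to 131 mm), axis upright, turns freely on the arm. The silver arm below it is 28 to 32 mm wide, from 82 to 92 mm above the bench; under the roller is only the 8 mm plate and the bench.
- tension_arm (a joint): Swing of the arm, rad: 0 at rest, growing clockwise from above to 1.22 at the wound stop. Arm direction in the tensioner's frame: 2.18 rad from +x towards +y at rest, 0.96 wound, so the roller moves towards its +x. The spring pushes back with 7 N at the roller at rest, 14 N at the stop, plus 5 N per rad/s of swing speed; let go, it swings straight back.
- scanner: Loose pocket barcode scanner, dark grey slab with orange bumpers and button, 86 long (x) by 34 wide (y) by 26 mm high (28 with the button), 90 to 140 g. Origin at the middle of its underside, z up, x towards the end with the red window. It reads by itself when it looks at a label. Starts in the dock, its underside 10 mm above the bench, x along the dock's x.
- scan_window (a point): Middle of the scanner's red window, 44 mm ahead of its origin and 13 mm above its underside; looks along the scanner's x axis; its axes are the scanner's.
- dock: Fixed black dock, 108 (x) by 54 (y) mm, origin under its centre. Two end cradles, floors 10 mm above the bench, with lugs to 20 mm, beyond 35 mm from the centre along x, leave the scanner 3.5 mm of play each side, 5 to 7 at the ends. Between them only a bar 24 mm wide, 10 mm high, so fingers fit beside the scanner. The scanner's window goes to the +x end, away from green lamp and lead.
- hex_key: Loose black hex key, 31 by 88 by 7 mm, lying on the bench. Origin under its middle.
- thread_lock: Loose small red bottle with white nozzle, 25 by 25 by 85 mm, standing. Origin under its middle.
- spanner: Loose combination spanner, 25 by 174 by 8 mm, lying on the bench. Origin under its middle.
- bearing: Loose ball bearing, 26 mm across, 8 mm high, lying on the bench. Origin under its middle.
Things that resemble listed ones, but are neither listed nor needed, are in the scene too. There is more than one size of the dock; the one meant has the size given above. Several things have the shape of the tensioner; the one meant has the colours described above.

How it is judged:
By the outcome, as a careful person would: the job done as asked, in the order asked, and still so for the second after the job is handed in, while the arm keeps its last pose, push and grip.
It also fails if it takes over 61 s, if anything falls off the work surface, if the arm or the gripper's body presses on something with over 40 N, if the wrist force passes 120 N, or if a joint passes its speed limit or range.

## Working session

There is one attempt and no reset: what is moved stays moved. The work goes in short steps, Python scripts to look and compute and a tool call to move; the robot and the scene stay as the last step left them, time stands still between calls to the robot, and variables do not carry over. Pictures are saved under pics/ and viewed, at most 10 in all, crops included, and the job is handed in when it is done.

Besides the shell and the picture viewer there is one more tool, called in YAML: its name, and indented under it one key for each argument. move_arm: Moves the arm, as the interface text tells. Its arguments: {"type":"object","properties":{"moves":{"type":"array","items":{"type":"object","properties":{"turn":{"type":"array","items":{"type":"number"}},"translation":{"type":"array","items":{"type":"number"}},"hand":{"type":"number"}}}},"grip_force":{"type":"number"}},"required":["moves"]}

```bash
mkdir -p pics
cat > h.py <<'E'
import numpy as np, cv2, pickle
from rig import sense, capture
from scipy.spatial.transform import Rotation as Rn
def cap(n):
    s=sense(); c=capture(n); c['s']=s
    if 'T_tool_cam' in c:
        q=s['ee_rot']; R=Rn.from_quat([q[1],q[2],q[3],q[0]]).as_matrix()
        T=np.eye(4);T[:3,:3]=R;T[:3,3]=s['eef_pos'];M=T@np.array(c['T_tool_cam'])
        c['R']=M[:3,:3].T; c['t']=-c['R']@M[:3,3]
    pickle.dump(c,open(n+'.pkl','wb')); return c
def load(n): return pickle.load(open(n+'.pkl','rb'))
def K(c):
    f=192/np.tan(np.radians(c['vertical_fov'])/2)
    return f
def cloud(c):
    f=K(c); v,u=np.mgrid[0:384,0:512].astype(float)
    x=(u-c['cx'])/f; y=(v-c['cy'])/f; xd,yd=x.copy(),y.copy()
    for _ in range(10):
        g=1+c['k1']*(x*x+y*y); x=xd/g; y=yd/g
    z=c['z_map']; P=np.stack([x*z,y*z,z],-1)
    W=(P-np.array(c['t']))@np.array(c['R'])
    W[z<=0]=np.nan
    return W
E
cat > a.py <<'E'
from h import *
for n in('top','side','wrist'):
    c=cap(n); cv2.imwrite(f'pics/{n}0.png',c['image'])
    W=cloud(c); print(n,W[192,256], c['vertical_fov'],c['k1'])
i=[cv2.imread(f'pics/{n}0.png') for n in('top','side')]
cv2.imwrite('pics/top0b.png',cv2.resize(i[0],(800,600),interpolation=cv2.INTER_CUBIC))
E
python3 a.py; python3 -c "from h import *;print(sense())"
```

```text
top [393.74639146  11.90718448  -4.6415437 ] 43.465923440581136 -0.0106449470933453
side [383.62054985 141.4112819    2.27738871] 46.84031197020241 -0.12671257193859325
wrist [166.47015284 503.04514767   1.80041902] 65.12390259421454 -0.045134195960594085
{'time_s': 0.15, 'joints': array([ 1.10358947e+00,  3.13313622e-01,  1.49822860e+00,  4.11116649e-07,
        1.33098993e+00, -2.23438818e-01]), 'dq': array([-0.00050108, -0.00181593, -0.00347351, -0.00072128, -0.00011283,
       -0.0009502 ]), 'tau': array([ 1.83624055e-03, -4.12361598e+01, -2.59801179e+01, -1.33021649e-04,
        3.09846459e-03, -3.06523498e-05]), 'eef_pos': array([126.67113991, 509.32235942, 249.88333371]), 'ee_rot': array([-1.59197854e-04,  1.21582501e-01,  9.92581218e-01, -4.41949599e-04]), 'force': array([ 0.2399235 , -0.26068621, -0.33206987]), 'wrist_torque': array([-0.00144339,  0.01416118,  0.00705283]), 'grip_force': 0.0, 'grip_width': 1.0016722714217492}
```

View pics/top0b.png

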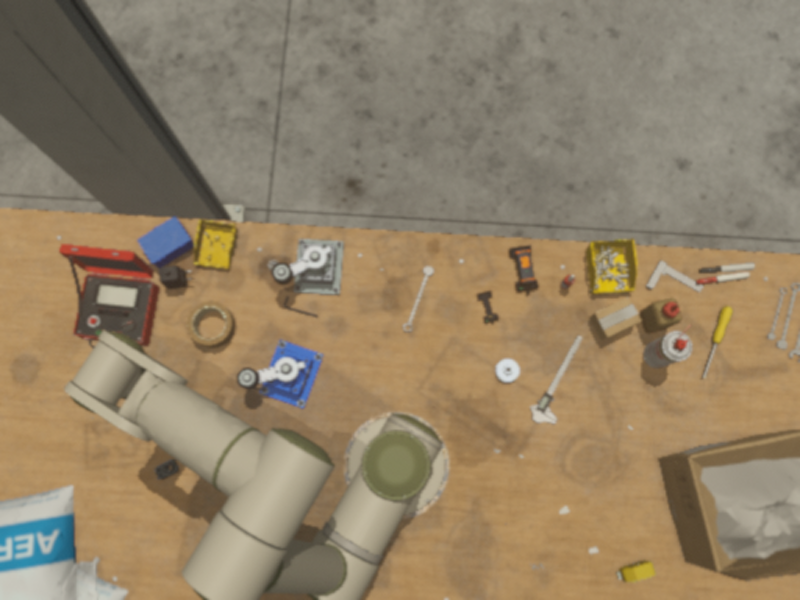

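View pics/side0.png

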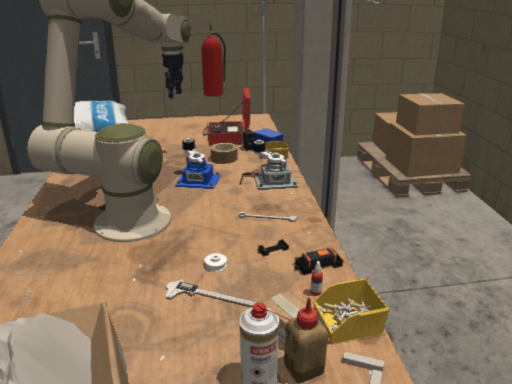

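Top view (800×600): the grey/aluminium tensioner is at (318,262) and its blue look-alike at (290,373). The dock holding the orange/grey scanner is at (523,270), with a smaller empty dock at (487,307). The grey unit and the larger dock fit the description. I'll confirm both in a crop and measure them.

```bash
cat > b.py <<'E'
from h import *
c=load('top'); W=cloud(c); im=c['image']
def crop(im,u,v,w,h,s): return cv2.resize(im[v:v+h,u:u+w],None,fx=s,fy=s,interpolation=cv2.INTER_CUBIC)
a=crop(im,160,145,70,60,6); b=crop(im,295,145,70,60,6)
s=load('side'); d=crop(s['image'],235,135,70,60,6); e=crop(s['image'],285,240,70,60,6)
o=np.vstack([np.hstack([a,b]),np.hstack([d,e])]); cv2.imwrite('pics/crops.png',cv2.resize(o,(700,600)))
def box(c,W,u0,v0,u1,v1,zl,zh):
    P=W[v0:v1,u0:u1].reshape(-1,3); P=P[(P[:,2]>zl)&(P[:,2]<zh)]
    r=cv2.minAreaRect(P[:,:2].astype(np.float32)); print('box',zl,zh,len(P),r,P.mean(0)); 
for n,cc in(('top',c),('side',s)):
    WW=cloud(cc)
    m=(WW[...,2]>-20)&(WW[...,2]<200)
    def reg(x0,x1,y0,y1,zl,zh):
        k=(WW[...,0]>x0)&(WW[...,0]<x1)&(WW[...,1]>y0)&(WW[...,1]<y1)&(WW[...,2]>zl)&(WW[...,2]<zh)
        P=WW[k]; 
        if len(P)<5: print(n,zl,zh,len(P)); return
        print(n,zl,zh,len(P),cv2.minAreaRect(P[:,:2].astype(np.float32)),P.mean(0).round(1),P.max(0).round(0),P.min(0).round(0))
    if n=='top':
        T=WW[168,204]; D=WW[173,335]; print(T,D)
    reg(T[0]-130,T[0]+130,T[1]-130,T[1]+130,4,14)
    reg(T[0]-130,T[0]+130,T[1]-130,T[1]+130,42,140)
    reg(T[0]-130,T[0]+130,T[1]-130,T[1]+130,112,135)
    reg(T[0]-130,T[0]+130,T[1]-130,T[1]+130,80,112)
    reg(D[0]-60,D[0]+60,D[1]-40,D[1]+40,5,60)
    reg(D[0]-60,D[0]+60,D[1]-40,D[1]+40,30,60)
for v in range(148,185,3): print(v,[tuple(W[v,u].round(0).astype(int)) for u in range(172,224,5)])
E
python3 b.py
```

```text
[451.12341411 206.42073341  88.69667929] [ 477.84496844 -281.67799124   31.56255051]
top 4 14 1019 ((444.7618713378906, 206.64529418945312), (259.1991882324219, 247.14952087402344), 89.98136901855469) [436.  201.4   7.3] [568. 336.  14.] [321.  77.   4.]
top 42 140 706 ((454.7240295410156, 243.6566162109375), (100.2867660522461, 147.6612548828125), 14.955831527709961) [445.7 232.8  85.8] [510. 308. 138.] [392. 178.  42.]
top 112 135 130 ((439.50537109375, 267.47735595703125), (44.33843994140625, 107.10475158691406), 49.988189697265625) [414.8 286.5 124. ] [466. 308. 134.] [392. 216. 113.]
top 80 112 302 ((435.97216796875, 234.50552368164062), (64.62690734863281, 143.79437255859375), 48.90750503540039) [453.2 228.9  95.2] [495. 297. 111.] [393. 183.  80.]
top 5 60 385 ((477.9910888671875, -282.1189880371094), (119.4628677368164, 77.53553771972656), 0.82378089427948) [ 478.6 -281.1   25.8] [ 537. -244.   52.] [ 419. -322.    5.]
top 30 60 189 ((485.3684387207031, -283.58355712890625), (97.22106170654297, 33.961692810058594), 9.885575294494629) [ 489.2 -282.3   37.7] [ 533. -261.   52.]
[... 6967 characters left out ...]
np.int64(11)), (np.int64(421), np.int64(200), np.int64(13)), (np.int64(420), np.int64(180), np.int64(22)), (np.int64(424), np.int64(163), np.int64(8)), (np.int64(428), np.int64(144), np.int64(0))]
184 [(np.int64(403), np.int64(333), np.int64(4)), (np.int64(406), np.int64(316), np.int64(-5)), (np.int64(408), np.int64(297), np.int64(-9)), (np.int64(407), np.int64(277), np.int64(2)), (np.int64(406), np.int64(256), np.int64(12)), (np.int64(408), np.int64(238), np.int64(6)), (np.int64(408), np.int64(218), np.int64(13)), (np.int64(411), np.int64(200), np.int64(3)), (np.int64(412), np.int64(181), np.int64(4)), (np.int64(413), np.int64(162), np.int64(6)), (np.int64(415), np.int64(143), np.int64(2))]
```

View pics/crops.png

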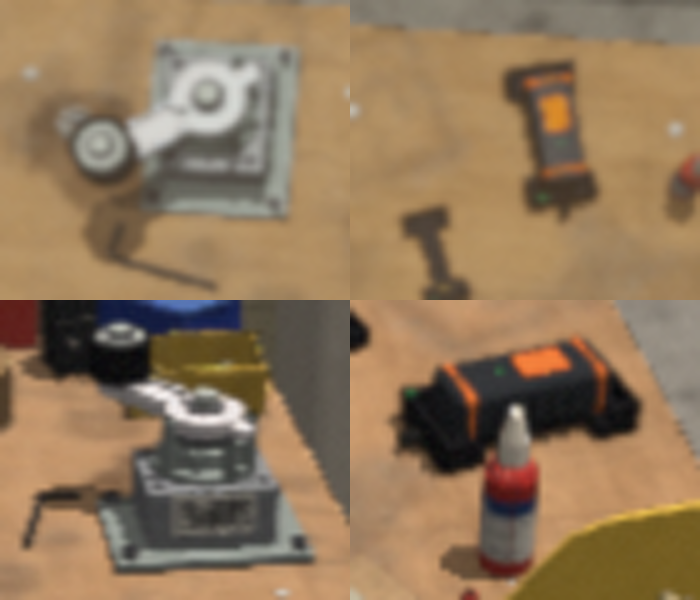

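The crops confirm the choice. The grey/aluminium unit has a white label facing the side camera (−y). The big dock's green lamp and lead are at its near (−x) end, so the scanner's window end points to about world +x, yaw about 10°. Next I move over the tensioner and look with the wrist camera.

move_arm:
  moves:
    - {"translation": [-36,-18,-8],"turn": [0,0,0],"hand": 1}
    - {"translation": [-36,-18,-8],"turn": [0,0,0],"hand": 1}
    - {"translation": [-36,-18,-8],"turn": [0,0,0],"hand": 1}
    - {"translation": [-36,-18,-8],"turn": [0,0,0],"hand": 1}
    - {"translation": [-36,-18,-8],"turn": [0,0,0],"hand": 1}
    - {"translation": [-36,-18,-8],"turn": [0,0,0],"hand": 1}
    - {"translation": [-36,-18,-8],"turn": [0,0,0],"hand": 1}
    - {"translation": [-36,-18,-8],"turn": [0,0,0],"hand": 1}
    - {"translation": [-36,-18,-8],"turn": [0,0,0],"hand": 1}
    - {"translation": [-36,-18,-8],"turn": [0,0,0],"hand": 1}

```text
time_s: 0.98
eef_pos: [433.8, 246.2, 330.6]
ee_rot: [-0.0, 0.122, 0.993, 0.0]
force: [0.7, 0.4, 0.1]
grip_width: 0.999
grip_force: 0.0
```

move_arm:
  moves:
    - {"translation": [0,0,0],"turn": [0,0,0.122],"hand": 1}
    - {"translation": [0,0,0],"turn": [0,0,0.122],"hand": 1}
    - {"translation": [0,0,0],"turn": [0,0,0.122],"hand": 1}
    - {"translation": [0,0,0],"turn": [0,0,0.122],"hand": 1}
    - {"translation": [0,0,0],"turn": [0,0,0.122],"hand": 1}
    - {"translation": [0,0,0],"turn": [0,0,0.122],"hand": 1}
    - {"translation": [0,0,0],"turn": [0,0,0.122],"hand": 1}
    - {"translation": [0,0,0],"turn": [0,0,0.122],"hand": 1}
    - {"translation": [0,0,0],"turn": [0,0,0.122],"hand": 1}
    - {"translation": [0,0,0],"turn": [0,0,0.122],"hand": 1}

```text
time_s: 1.82
eef_pos: [432.6, 247.9, 330.1]
ee_rot: [-0.0, 0.671, 0.742, -0.0]
force: [-0.5, -0.1, 0.1]
grip_width: 0.994
grip_force: 0.0
```

```bash
cat > c.py <<'E'
from h import *
import sys
c=cap('wrist'); W=cloud(c); print(c['s']['time_s'],c['s']['eef_pos'],c['s']['ee_rot'],c['s']['joints'])
cv2.imwrite(sys.argv[1],cv2.resize(c['image'],(768,576),interpolation=cv2.INTER_CUBIC))
E
python3 c.py pics/w1.png
```

```text
1.8167 [432.58331672 247.88358228 330.05974122] [-1.29902319e-04  6.70523569e-01  7.41888180e-01 -2.31476721e-04] [ 2.84928442e-01  2.08280966e-01  1.42654559e+00 -2.10382613e-05
  1.50729656e+00  1.83962095e-01]
```

View pics/w1.png

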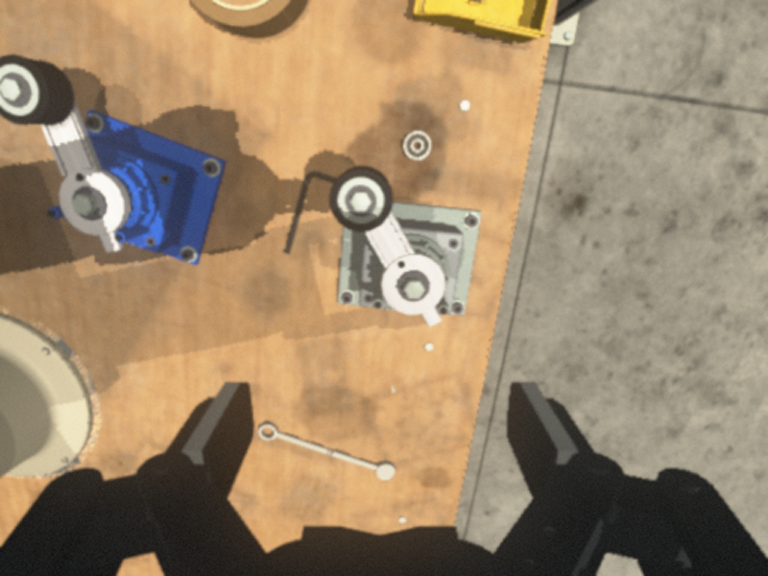

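Wrist view (768×576): plate corners are at (347,203), (480,212), (464,313) and (338,303), the roller bolt head at (360,200) and the hub hexagon at (412,287). The bearing, hex key and spanner lie clear of the unit. Now I compute the tensioner pose.

```bash
cat >> h.py <<'E'
def ray(c,u,v,z):
    f=K(c); xd=(u-c['cx'])/f; yd=(v-c['cy'])/f; x,y=xd,yd
    for _ in range(20):
        g=1+c['k1']*(x*x+y*y); x=xd/g; y=yd/g
    R=np.array(c['R']); o=-R.T@np.array(c['t']); d=R.T@np.array([x,y,1.])
    return o+d*(z-o[2])/d[2]
def proj(c,X):
    p=np.array(c['R'])@X+np.array(c['t']); x,y=p[0]/p[2],p[1]/p[2]; g=1+c['k1']*(x*x+y*y); f=K(c)
    return np.array([c['cx']+f*x*g, c['cy']+f*y*g])
E
python3 - <<'E'
from h import *
c=load('wrist')
cor=np.array([ray(c,u/1.5,v/1.5,8) for u,v in((347,203),(480,212),(464,313),(338,303))])
print(cor.round(1)); print([np.linalg.norm(cor[i]-cor[(i+1)%4]).round(1) for i in range(4)],cor.mean(0))
b=ray(c,360/1.5,200/1.5,131); h=ray(c,412/1.5,287/1.5,107); print(b,h,np.linalg.norm((b-h)[:2]),np.arctan2(*(b-h)[[1,0]]))
for i,j in((0,1),(3,2),(3,0),(2,1)): print(np.arctan2(*(cor[j]-cor[i])[[1,0]]))
E
```

```text
[[399.3 268.1   8. ]
 [530.8 272.6   8. ]
 [532.2 165.    8. ]
 [397.9 162.9   8. ]]
[np.float64(131.6), np.float64(107.7), np.float64(134.2), np.float64(105.2)] [465.06041112 217.17171804   8.        ]
[415.25663012 288.46084515 131.        ] [462.57667135 219.98836196 107.        ] 83.23260933714117 2.175511360015468
0.03429489797267034
0.015266910686573923
1.5578934083086142
1.5832728737421011
```

move_arm:
  moves:
    - {"translation": [-38,-4.7,5.5],"turn": [0,0,0],"hand": 1}
    - {"translation": [-38,-4.7,5.5],"turn": [0,0,0],"hand": 1}
    - {"translation": [-38,-4.7,5.5],"turn": [0,0,0],"hand": 1}
    - {"translation": [-38,-4.7,5.5],"turn": [0,0,0],"hand": 1}
    - {"translation": [-38,-4.7,5.5],"turn": [0,0,0],"hand": 1}
    - {"translation": [-38,-4.7,5.5],"turn": [0,0,0],"hand": 1}
    - {"translation": [-38,-4.7,5.5],"turn": [0,0,0],"hand": 1}
    - {"translation": [-38,-4.7,5.5],"turn": [0,0,0],"hand": 1}
    - {"translation": [-38,-4.7,5.5],"turn": [0,0,0],"hand": 1}
    - {"translation": [-38,-4.7,5.5],"turn": [0,0,0],"hand": 1}

```text
time_s: 2.7
eef_pos: [426.0, -136.8, 275.1]
ee_rot: [0.0, 0.667, 0.745, 0.0]
force: [0.4, -0.3, 0.4]
grip_width: 0.999
grip_force: 0.0
```

move_arm:
  moves:
    - {"translation": [-38,-4.7,5.5],"turn": [0,0,0],"hand": 1}
    - {"translation": [-38,-4.7,5.5],"turn": [0,0,0],"hand": 1}
    - {"translation": [-38,-4.7,5.5],"turn": [0,0,0],"hand": 1}
    - {"translation": [-38,-4.7,5.5],"turn": [0,0,0],"hand": 1}
    - {"translation": [0,0,0],"turn": [0,0,0.124],"hand": 1}
    - {"translation": [0,0,0],"turn": [0,0,0.124],"hand": 1}
    - {"translation": [0,0,0],"turn": [0,0,0.124],"hand": 1}
    - {"translation": [0,0,0],"turn": [0,0,0.124],"hand": 1}
    - {"translation": [0,0,0],"turn": [0,0,0.124],"hand": 1}
    - {"translation": [0,0,0],"turn": [0,0,0.124],"hand": 1}

```text
time_s: 3.53
eef_pos: [424.0, -288.0, 253.1]
ee_rot: [-0.0, 0.894, 0.449, -0.0]
force: [0.3, 1.1, -0.4]
grip_width: 1.003
grip_force: 0.0
```

move_arm:
  moves:
    - {"translation": [0,0,0],"turn": [0,0,0.124],"hand": 1}
    - {"translation": [0,0,0],"turn": [0,0,0.124],"hand": 1}
    - {"translation": [0,0,0],"turn": [0,0,0.124],"hand": 1}
    - {"translation": [0,0,0],"turn": [0,0,0.124],"hand": 1}
    - {"translation": [0,0,0],"turn": [0,0,0.124],"hand": 1}
    - {"translation": [0,0,0],"turn": [0,0,0.124],"hand": 1}
    - {"translation": [0,0,0],"turn": [0,0,0],"hand": 1}

```text
time_s: 4.12
eef_pos: [424.0, -288.1, 253.1]
ee_rot: [-0.0, 0.996, 0.094, -0.0]
force: [-0.2, -0.0, 0.6]
grip_width: 1.002
grip_force: 0.0
```

```bash
python3 c.py pics/w2.png
python3 - <<'E'
from h import *
c=load('wrist'); W=cloud(c)
def reg(z0,z1):
    k=(abs(W[...,0]-480)<75)&(abs(W[...,1]+285)<50)&(W[...,2]>z0)&(W[...,2]<z1); P=W[k]
    print(z0,z1,len(P),cv2.minAreaRect(P[:,:2].astype(np.float32)) if len(P) else '', P.mean(0))
reg(6,60);reg(30,60);reg(33,37);reg(6,24)
E
```

```text
4.1167 [ 423.99088701 -288.05198442  253.11690617] [-1.48594993e-04  9.95589727e-01  9.38139676e-02 -1.14881970e-04] [-8.25635950e-01  2.83533601e-01  1.52962584e+00 -2.68023724e-06
  1.32880886e+00  5.57256765e-01]
6 60 3702 ((483.68145751953125, -283.4434509277344), (119.30313110351562, 54.31349182128906), 11.814775466918945) [ 491.51016617 -282.37064816   29.44257927]
30 60 2447 ((490.2510070800781, -283.2243347167969), (87.55029296875, 34.92071533203125), 12.04514217376709) [ 491.35080231 -282.91541716   36.41869539]
33 37 1444 ((489.9048767089844, -283.4592590332031), (86.1872787475586, 34.37925720214844), 11.975825309753418) [ 489.64189152 -283.27484586   35.86586167]
6 24 1244 ((483.68145751953125, -283.4434509277344), (119.30313110351562, 54.31349182128906), 11.814775466918945) [ 491.50158208 -281.32229358   15.72233779]
```

View pics/w2.png

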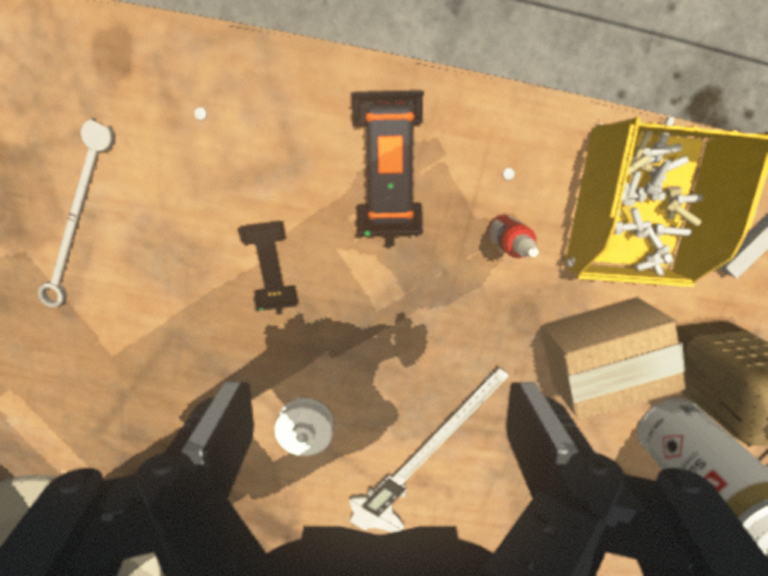

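Wrist view: the scanner in the big dock is at (390,165), window end up (world +x), lamp and lead at (380,238). Its measured centre is (490,−283), yaw 0.209, and its size of 86×34 mm matches. The red bottle at (515,237) is about 85 mm to the side, clear of the fingers. I go down and grasp.

move_arm:
  moves:
    - {"translation": [11,1.3,30],"turn": [0,0,-0.021],"hand": 1}
    - {"translation": [11,1.3,30],"turn": [0,0,0],"hand": 1}
    - {"translation": [11,1.3,30],"turn": [0,0,0],"hand": 1}
    - {"translation": [11,1.3,30],"turn": [0,0,0],"hand": 1}
    - {"translation": [11,1.3,30],"turn": [0,0,0],"hand": 1}
    - {"translation": [10.7,1.2,30],"turn": [0,0,0],"hand": 1}
    - {"translation": [0,0,20],"turn": [0,0,0],"hand": 1}
    - {"translation": [0,0,15],"turn": [0,0,0],"hand": 0.8}
    - {"translation": [0,0,12],"turn": [0,0,0],"hand": 0.7}
    - {"translation": [0,0,0],"turn": [0,0,0],"hand": 0.6}
  grip_force: 35

```text
time_s: 5.0
eef_pos: [489.0, -281.4, 24.1]
ee_rot: [-0.001, 0.994, 0.107, -0.001]
force: [0.0, 0.2, 0.5]
grip_width: 0.611
grip_force: 0.0
```

move_arm:
  moves:
    - {"translation": [0,0,0],"turn": [0,0,0],"hand": 0.5}
    - {"translation": [0,0,0],"turn": [0,0,0],"hand": 0.3}
    - {"translation": [0,0,0],"turn": [0,0,0],"hand": 0.2}
    - {"translation": [0,0,0],"turn": [0,0,0],"hand": 0.2}
    - {"translation": [0,0,0],"turn": [0,0,0],"hand": 0.2}
    - {"translation": [0,0,0],"turn": [0,0,0],"hand": 0.2}

```text
time_s: 5.5
eef_pos: [490.3, -282.5, 27.5]
ee_rot: [0.001, 0.994, 0.105, 0.001]
force: [-1.0, 0.3, 6.6]
grip_width: 0.388
grip_force: 36.7
```

move_arm:
  moves:
    - {"translation": [0,0,-8],"turn": [0,0,0],"hand": 0.2}
    - {"translation": [0,0,-20],"turn": [0,0,0],"hand": 0.2}
    - {"translation": [0,0,-32],"turn": [0,0,0],"hand": 0.2}
    - {"translation": [0,0,-32],"turn": [0,0,0],"hand": 0.2}
    - {"translation": [0,0,-30],"turn": [0,0,0],"hand": 0.2}
    - {"translation": [0,0,0],"turn": [0,0,-0.1247],"hand": 0.2}
    - {"translation": [0,0,0],"turn": [0,0,-0.1247],"hand": 0.2}
    - {"translation": [0,0,0],"turn": [0,0,-0.1247],"hand": 0.2}
    - {"translation": [0,0,0],"turn": [0,0,-0.1247],"hand": 0.2}
    - {"translation": [0,0,0],"turn": [0,0,-0.1247],"hand": 0.2}

```text
time_s: 6.33
eef_pos: [489.8, -282.0, 148.8]
ee_rot: [0.0, 0.913, 0.408, 0.0]
force: [-0.1, 0.4, -1.9]
grip_width: 0.392
grip_force: 35.7
```

move_arm:
  moves:
    - {"translation": [0,0,0],"turn": [0,0,-0.1247],"hand": 0.2}
    - {"translation": [0,0,0],"turn": [0,0,-0.1247],"hand": 0.2}
    - {"translation": [0,0,0],"turn": [0,0,-0.1247],"hand": 0.2}
    - {"translation": [0,0,0],"turn": [0,0,-0.1247],"hand": 0.2}
    - {"translation": [0,0,0],"turn": [0,0,-0.1247],"hand": 0.2}
    - {"translation": [0,0,0],"turn": [0,0,-0.1247],"hand": 0.2}
    - {"translation": [20,-2,0],"turn": [0,0,0],"hand": 0.2}
    - {"translation": [37,-3,0],"turn": [0,0,0],"hand": 0.2}
    - {"translation": [37,-3,0],"turn": [0,0,0],"hand": 0.2}
    - {"translation": [37,-3,0],"turn": [0,0,0],"hand": 0.2}

```text
time_s: 7.17
eef_pos: [476.7, -149.8, 148.6]
ee_rot: [-0.0, 0.703, 0.711, 0.0]
force: [1.0, -0.2, -1.0]
grip_width: 0.396
grip_force: 35.7
```

move_arm:
  moves:
    - {"translation": [37,-3,0],"turn": [0,0,0],"hand": 0.2}
    - {"translation": [37,-3,0],"turn": [0,0,0],"hand": 0.2}
    - {"translation": [37,-3,0],"turn": [0,0,0],"hand": 0.2}
    - {"translation": [37,-3,20],"turn": [0,0,0],"hand": 0.2}
    - {"translation": [25,0,20],"turn": [0,0,0],"hand": 0.2}
    - {"translation": [10,0,10],"turn": [0,0,0],"hand": 0.2}
    - {"translation": [0,0,0],"turn": [0,0,0],"hand": 0.2}

```text
time_s: 7.75
eef_pos: [462.1, 32.9, 97.2]
ee_rot: [-0.002, 0.702, 0.712, -0.001]
force: [-0.2, -0.7, -0.9]
grip_width: 0.386
grip_force: 35.7
```

```bash
cat > d.py <<'E'
from h import *
s=sense(); print(s['time_s'],s['eef_pos'],s['ee_rot'],s['grip_width'],s['force'])
c=cap('side'); f=cap('top'); p=s['eef_pos']
for n,c in(('side',c),('top',f)):
    W=cloud(c); 
    k=(abs(W[...,0]-p[0])<45)&(abs(W[...,1]-p[1])<70)&(abs(W[...,2]-p[2])<40)&(W[...,2]>12)
    P=W[k]; print(n,len(P))
    for a in range(3): print(np.percentile(P[:,a],[1,5,50,95,99]).round(1))
c=load('side'); u,v=proj(c,p).astype(int); print(u,v)
im=c['image']; x0=max(0,u-80);y0=max(0,v-60)
cv2.imwrite('pics/s3.png',cv2.resize(im[y0:y0+120,x0:x0+160],(800,600),interpolation=cv2.INTER_CUBIC)); print(x0,y0)
E
python3 d.py
```

```text
7.75 [462.05595455  32.8610081   97.16101794] [-0.00152566  0.70190624  0.71226703 -0.00098981] 0.38618770047152445 [-0.23388971 -0.6935688  -0.90375132]
side 410
[421.9 428.1 457.2 494.8 503.1]
[-14.7 -12.5  22.1  47.2  64.8]
[ 83.5  87.1 106.4 133.8 136.6]
top 0Traceback (most recent call last):
  File "d.py", line 8, in <module>
    for a in range(3): print(np.percentile(P[:,a],[1,5,50,95,99]).round(1))
                             ~~~~~~~~~~~~~^^^^^^^^^^^^^^^^^^^^^^^
    return _quantile_unchecked(
        a, q, axis, out, overwrite_input, method, keepdims, weights)
    return _ureduce(a,
                    func=_quantile_ureduce_func,
    ...<5 lines>...
                    overwrite_input=overwrite_input,
                    method=method)
    r = func(a, **kwargs)
    result = _quantile(arr,
                       quantiles=q,
    ...<2 lines>...
                       out=out,
                       weights=wgt)
    slices_having_nans = np.isnan(arr[-1, ...])
                                  ~~~^^^^^^^^^
IndexError: index -1 is out of bounds for axis 0 with size 0
```

Run:
```python
from h import *
c=load('side'); p=np.array([462,32.9,97.2]); u,v=proj(c,p).astype(int)
x0,y0=u-48,v-36
cv2.imwrite('pics/s3.png',cv2.resize(c['image'][y0:y0+72,x0:x0+96],(800,600),interpolation=cv2.INTER_CUBIC)); print(x0,y0,c['s']['eef_pos'])
for q in([-17,-43,-13],[17,-43,-13],[17,-43,13],[-17,-43,13],[17,43,13],[17,43,-13],[-17,43,13]): print(q,((proj(c,p+q)-[x0,y0])*800/96).round(0))
```

```text
238 141 [462.05595455  32.8610081   97.16101794]
[-17, -43, -13] [376. 394.]
[17, -43, -13] [471. 388.]
[17, -43, 13] [474. 321.]
[-17, -43, 13] [378. 327.]
[17, 43, 13] [426. 226.]
[17, 43, -13] [424. 290.]
[-17, 43, 13] [336. 231.]
```

View pics/s3.png

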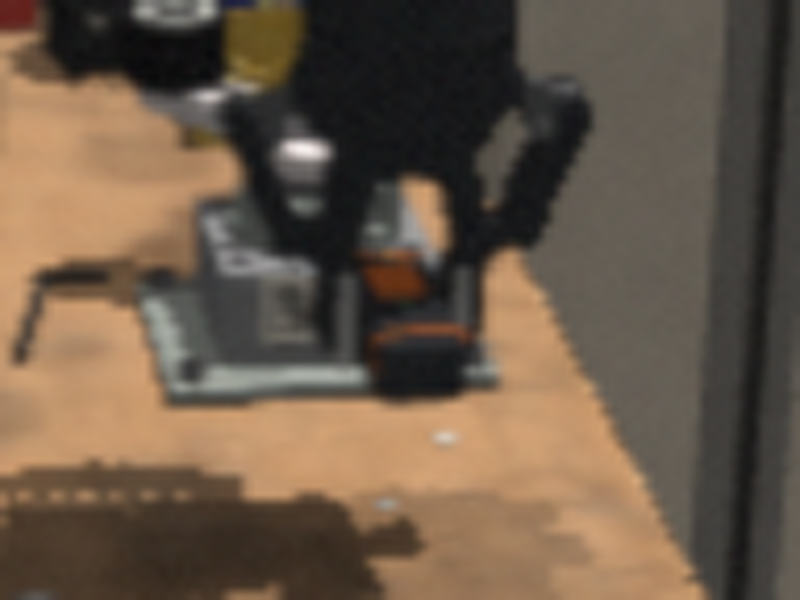

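Side crop: the scanner is held level with its rear face at about (420,365), within 1–2 mm of the prediction and about 1.5 mm low in the grip. I move to the scan pose and hold.

move_arm:
  moves:
    - {"translation": [5,1,20],"turn": [0,0,0],"hand": 0.2}
    - {"translation": [5,1,20],"turn": [0,0,0],"hand": 0.2}
    - {"translation": [4,0.4,15],"turn": [0,0,0],"hand": 0.2}
    - {"translation": [0,0,6.5],"turn": [0,0,0],"hand": 0.2}
    - {"translation": [0,0,0],"turn": [0,0,0],"hand": 0.2}
    - {"translation": [0,0,0],"turn": [0,0,0],"hand": 0.2}
    - {"translation": [0,0,0],"turn": [0,0,0],"hand": 0.2}
    - {"translation": [0,0,0],"turn": [0,0,0],"hand": 0.2}
    - {"translation": [0,0,0],"turn": [0,0,0],"hand": 0.2}
    - {"translation": [0,0,0],"turn": [0,0,0],"hand": 0.2}

```text
time_s: 8.68
eef_pos: [465.7, 45.1, 37.5]
ee_rot: [0.0, 0.703, 0.711, 0.0]
force: [-0.2, -0.6, -1.3]
grip_width: 0.391
grip_force: 35.7
```

```bash
python3 c.py pics/w4.png
python3 - <<'E'
from h import *
c=load('wrist'); W=cloud(c)
k=(abs(W[...,0]-464)<120)&(W[...,1]>0)&(W[...,1]<330)&(W[...,2]<140)&(W[...,2]>5)
for z0,z1 in((48,56),(5,12),(30,45)):
    P=W[k&(W[...,2]>z0)&(W[...,2]<z1)]
    if len(P)>20: print(z0,len(P),cv2.minAreaRect(P[:,:2].astype(np.float32)),np.percentile(P,[2,98],axis=0).round(1).tolist())
cap('side');c=load('side'); x0,y0=238,135
p=c['s']['eef_pos']
for q in([-17,-43,-13],[17,-43,-13],[17,-43,13],[-17,-43,13]): print(q,((proj(c,p+q)-[x0,y0])*800/96).round(0))
o=cv2.resize(c['image'][y0:y0+72,x0:x0+96],(400,300),interpolation=cv2.INTER_CUBIC)
w=cv2.resize(load('wrist')['image'],(400,300))
cv2.imwrite('pics/x4.png',np.hstack([o,w]))
E
```

```text
8.6833 [465.74671103  45.07040891  37.5039798 ] [3.46420804e-04 7.02971290e-01 7.11218102e-01 2.37941877e-04] [-1.54698430e-01  4.90922372e-01  1.88892556e+00 -2.80533127e-05
  7.60904408e-01 -1.66340942e-01]
48 2397 ((463.3709716796875, 46.098114013671875), (72.85482025146484, 54.232295989990234), 63.88773727416992) [[440.3, 33.6, 48.0], [492.1, 72.4, 55.3]]
5 5196 ((464.4015808105469, 165.40655517578125), (135.90545654296875, 8.192378997802734), 0.46885690093040466) [[400.1, 162.0, 5.7], [528.8, 168.8, 10.7]]
30 2761 ((466.05767822265625, 47.67668151855469), (81.38729858398438, 60.558570861816406), 89.64923858642578) [[437.6, 13.6, 30.6], [494.8, 87.9, 44.9]]
[-17, -43, -13] [376. 578.]
[17, -43, -13] [468. 572.]
[17, -43, 13] [471. 508.]
[-17, -43, 13] [378. 514.]
```

View pics/x4.png

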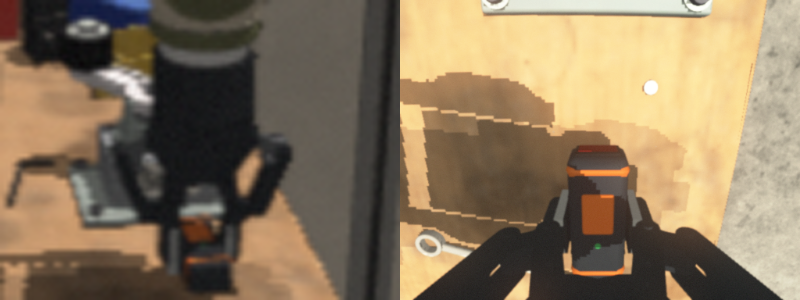

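The wrist view shows the scanner straight and pointing at the unit. The plate front edge measures x 396–532 and y 162, so the label is at about (464.5,178,34), 89 mm from the window. I make a 2 mm trim and hold still.

move_arm:
  moves:
    - {"translation": [2,-1,2],"turn": [0,0,0],"hand": 0.2}
    - {"translation": [0,0,0],"turn": [0,0,0],"hand": 0.2}
    - {"translation": [0,0,0],"turn": [0,0,0],"hand": 0.2}
    - {"translation": [0,0,0],"turn": [0,0,0],"hand": 0.2}
    - {"translation": [0,0,0],"turn": [0,0,0],"hand": 0.2}
    - {"translation": [0,0,0],"turn": [0,0,0],"hand": 0.2}
    - {"translation": [0,0,0],"turn": [0,0,0],"hand": 0.2}
    - {"translation": [0,0,0],"turn": [0,0,0],"hand": 0.2}
    - {"translation": [0,0,0],"turn": [0,0,0],"hand": 0.2}
    - {"translation": [0,0,0],"turn": [0,0,0],"hand": 0.2}

```text
time_s: 9.62
eef_pos: [464.5, 47.1, 35.0]
ee_rot: [0.0, 0.703, 0.711, -0.0]
force: [-0.3, 0.6, -2.2]
grip_width: 0.394
grip_force: 35.7
```

move_arm:
  moves:
    - {"translation": [0,0,0],"turn": [0,0,0],"hand": 0.2}
    - {"translation": [0,0,0],"turn": [0,0,0],"hand": 0.2}
    - {"translation": [0,0,0],"turn": [0,0,0],"hand": 0.2}
    - {"translation": [0,0,0],"turn": [0,0,0],"hand": 0.2}
    - {"translation": [0,0,0],"turn": [0,0,0],"hand": 0.2}
    - {"translation": [0,0,0],"turn": [0,0,0],"hand": 0.2}
    - {"translation": [0,0,0],"turn": [0,0,0],"hand": 0.2}
    - {"translation": [0,0,0],"turn": [0,0,0],"hand": 0.2}
    - {"translation": [0,0,0],"turn": [0,0,0],"hand": 0.2}
    - {"translation": [0,0,0],"turn": [0,0,0],"hand": 0.2}

```text
time_s: 10.45
eef_pos: [464.5, 47.2, 35.0]
ee_rot: [0.0, 0.703, 0.711, 0.0]
force: [-0.5, -0.5, -0.7]
grip_width: 0.392
grip_force: 35.7
```

move_arm:
  moves:
    - {"translation": [-5,0,-20],"turn": [0,0,0],"hand": 0.2}
    - {"translation": [-15,0,-32],"turn": [0,0,0],"hand": 0.2}
    - {"translation": [-25,2,-32],"turn": [0,0,0],"hand": 0.2}
    - {"translation": [-30,3,-25],"turn": [0,0,0],"hand": 0.2}
    - {"translation": [-37,3,-6],"turn": [0,0,0],"hand": 0.2}
    - {"translation": [-37,3,0],"turn": [0,0,0],"hand": 0.2}
    - {"translation": [-37,3,0],"turn": [0,0,0],"hand": 0.2}
    - {"translation": [-37,3,0],"turn": [0,0,0],"hand": 0.2}
    - {"translation": [-37,3,0],"turn": [0,0,0],"hand": 0.2}
    - {"translation": [-37,2,0],"turn": [0,0,0],"hand": 0.2}

```text
time_s: 11.28
eef_pos: [489.8, -251.4, 150.0]
ee_rot: [-0.0, 0.703, 0.711, 0.0]
force: [0.6, 0.7, -2.0]
grip_width: 0.39
grip_force: 35.8
```

move_arm:
  moves:
    - {"translation": [-33,0,0],"turn": [0,0,0],"hand": 0.2}
    - {"translation": [0,0,0],"turn": [0,0,0.1247],"hand": 0.2}
    - {"translation": [0,0,0],"turn": [0,0,0.1247],"hand": 0.2}
    - {"translation": [0,0,0],"turn": [0,0,0.1247],"hand": 0.2}
    - {"translation": [0,0,0],"turn": [0,0,0.1247],"hand": 0.2}
    - {"translation": [0,0,0],"turn": [0,0,0.1247],"hand": 0.2}
    - {"translation": [0,0,0],"turn": [0,0,0.1247],"hand": 0.2}
    - {"translation": [0,0,0],"turn": [0,0,0.1247],"hand": 0.2}
    - {"translation": [0,0,0],"turn": [0,0,0.1247],"hand": 0.2}
    - {"translation": [0,0,0],"turn": [0,0,0.1247],"hand": 0.2}

```text
time_s: 12.12
eef_pos: [490.3, -282.4, 149.8]
ee_rot: [-0.0, 0.974, 0.225, -0.0]
force: [0.5, -0.5, -0.8]
grip_width: 0.393
grip_force: 35.7
```

move_arm:
  moves:
    - {"translation": [0,0,0],"turn": [0,0,0.1247],"hand": 0.2}
    - {"translation": [0,0,0],"turn": [0,0,0.1247],"hand": 0.2}
    - {"translation": [0,0,0],"turn": [0,0,0],"hand": 0.2}
    - {"translation": [0,0,0],"turn": [0,0,0],"hand": 0.2}

```text
time_s: 12.45
eef_pos: [490.3, -282.5, 150.0]
ee_rot: [-0.0, 0.994, 0.107, -0.0]
force: [-0.9, -0.2, -0.5]
grip_width: 0.389
grip_force: 35.7
```

Run:
```python
from h import *
c=cap('wrist'); W=cloud(c); p=c['s']['eef_pos']; print(c['s']['time_s'],p,c['s']['ee_rot'])
for z0,z1 in((153,165),(6,24)):
    k=(abs(W[...,0]-490)<75)&(abs(W[...,1]+283)<50)&(W[...,2]>z0)&(W[...,2]<z1); P=W[k]
    print(len(P)); 
    if len(P)>10: print(cv2.minAreaRect(P[:,:2].astype(np.float32)),P.min(0),P.max(0))
```

```text
12.45 [ 490.3044284  -282.49436086  149.95557652] [-7.11735548e-05  9.94250263e-01  1.07081291e-01 -7.98113945e-05]
12344
((492.43463134765625, -281.0249328613281), (58.2066764831543, 84.91250610351562), 85.52464294433594) [ 449.24440648 -311.06385418  153.00015522] [ 534.69613663 -251.77687463  164.98426192]
2403
((517.7637939453125, -276.17047119140625), (49.53907775878906, 53.70531463623047), 11.94412612915039) [ 491.42900514 -301.95805289    6.50539039] [ 547.0266954  -245.75093893   22.75515825]
```

move_arm:
  moves:
    - {"translation": [0,0,30],"turn": [0,0,0],"hand": 0.2}
    - {"translation": [0,0,30],"turn": [0,0,0],"hand": 0.2}
    - {"translation": [0,0,30],"turn": [0,0,0],"hand": 0.2}
    - {"translation": [0,0,15],"turn": [0,0,0],"hand": 0.2}
    - {"translation": [0,0,8],"turn": [0,0,0],"hand": 0.2}
    - {"translation": [0,0,4],"turn": [0,0,0],"hand": 0.2}
    - {"translation": [0,0,3],"turn": [0,0,0],"hand": 0.2}
    - {"translation": [0,0,2],"turn": [0,0,0],"hand": 0.2}
    - {"translation": [0,0,0],"turn": [0,0,0],"hand": 0.2}

```text
time_s: 13.25
eef_pos: [490.7, -282.8, 28.7]
ee_rot: [0.0, 0.994, 0.105, 0.0]
force: [-0.1, -0.2, -1.7]
grip_width: 0.388
grip_force: 35.6
```

move_arm:
  moves:
    - {"translation": [0,0,1],"turn": [0,0,0],"hand": 0.2}
    - {"translation": [0,0,1],"turn": [0,0,0],"hand": 0.2}
    - {"translation": [0,0,0],"turn": [0,0,0],"hand": 0.2}

```text
time_s: 13.5
eef_pos: [490.7, -282.9, 27.4]
ee_rot: [0.001, 0.994, 0.105, 0.001]
force: [-1.7, 0.4, 7.7]
grip_width: 0.391
grip_force: 36.8
```

Contact, as at the grasp (+7 N). I release gently and back off.

move_arm:
  moves:
    - {"translation": [0,0,-0.7],"turn": [0,0,0],"hand": 0.4}
    - {"translation": [0,0,0],"turn": [0,0,0],"hand": 0.5}
    - {"translation": [0,0,0],"turn": [0,0,0],"hand": 0.6}
    - {"translation": [0,0,0],"turn": [0,0,0],"hand": 0.8}
    - {"translation": [0,0,0],"turn": [0,0,0],"hand": 0.9}
    - {"translation": [0,0,0],"turn": [0,0,0],"hand": 0.9}
    - {"translation": [0,0,-10],"turn": [0,0,0],"hand": 0.9}
    - {"translation": [0,0,-35],"turn": [0,0,0],"hand": 0.9}
    - {"translation": [0,0,-38],"turn": [0,0,0],"hand": 0.9}
    - {"translation": [0,0,-38],"turn": [0,0,0],"hand": 0.9}

```text
time_s: 14.33
eef_pos: [490.0, -282.3, 149.8]
ee_rot: [-0.0, 0.994, 0.105, -0.0]
force: [-0.2, -0.3, 0.3]
grip_width: 0.899
grip_force: 0.0
```

move_arm:
  moves:
    - {"translation": [-20,0,-36],"turn": [0,0,0],"hand": 0.9}
    - {"translation": [-20,0,-36],"turn": [0,0,0],"hand": 0.9}
    - {"translation": [0,0,0],"turn": [0,0,0],"hand": 0.9}
    - {"translation": [0,0,0],"turn": [0,0,0],"hand": 0.9}

```text
time_s: 14.67
eef_pos: [451.1, -291.5, 222.5]
ee_rot: [0.002, 0.995, 0.105, 0.002]
force: [0.5, -0.2, -1.6]
grip_width: 0.902
grip_force: 0.0
```

```bash
python3 c.py pics/w5.png
python3 - <<'E'
from h import *
c=load('wrist'); W=cloud(c)
for z0,z1 in((6,60),(33,37),(37.1,60),(6,24)):
    k=(abs(W[...,0]-480)<75)&(abs(W[...,1]+285)<50)&(W[...,2]>z0)&(W[...,2]<z1); P=W[k]
    print(z0,z1,len(P),cv2.minAreaRect(P[:,:2].astype(np.float32)) if len(P)>3 else '')
E
```

```text
14.6667 [ 451.1261229  -291.50612679  222.45472766] [0.00184641 0.99450243 0.10468641 0.00150464] [-7.91958766e-01  3.59616197e-01  1.50750304e+00  4.88924623e-05
  1.26970996e+00  5.69065433e-01]
6 60 4049 ((483.3861083984375, -283.68719482421875), (118.7421646118164, 53.31547927856445), 12.128950119018555)
33 37 1648 ((490.14471435546875, -282.8960876464844), (85.35514068603516, 34.00138473510742), 11.55678939819336)
37.1 60 894 ((489.5632019042969, -283.7084655761719), (77.56600952148438, 29.643953323364258), 11.923016548156738)
6 24 1301 ((483.3861083984375, -283.68719482421875), (118.7421646118164, 53.31547927856445), 12.128950119018555)
```

View pics/w5.png

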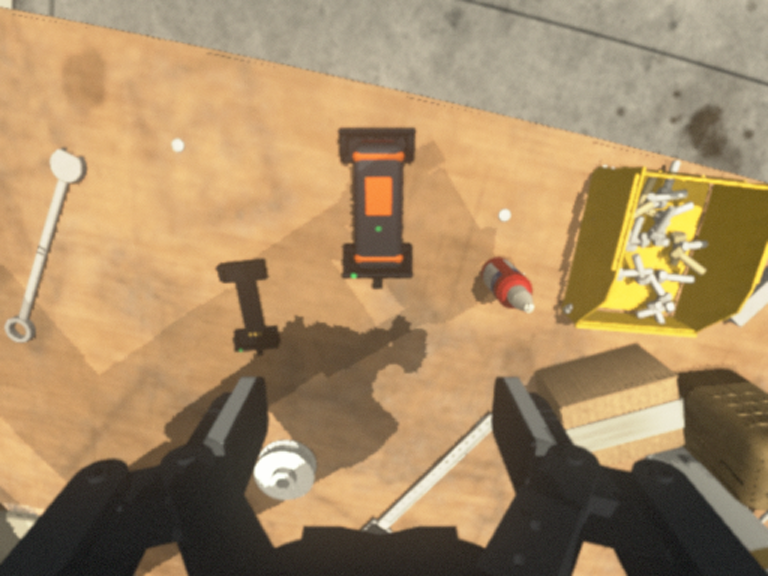

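Wrist view: the scanner lies upright in its dock, window end up at (378,205), lamp end at (354,275), measured (490,−283), yaw 0.20 — seated as before. Next I go over the roller.

move_arm:
  moves:
    - {"translation": [0,0,0],"turn": [0,0,-0.1247],"hand": 0.9}
    - {"translation": [0,0,0],"turn": [0,0,-0.1247],"hand": 0.9}
    - {"translation": [0,0,0],"turn": [0,0,-0.1247],"hand": 0.9}
    - {"translation": [0,0,0],"turn": [0,0,-0.1247],"hand": 0.9}
    - {"translation": [0,0,0],"turn": [0,0,-0.1247],"hand": 0.9}
    - {"translation": [0,0,0],"turn": [0,0,-0.1247],"hand": 0.9}
    - {"translation": [0,0,0],"turn": [0,0,-0.1247],"hand": 0.9}
    - {"translation": [0,0,0],"turn": [0,0,-0.1247],"hand": 0.9}
    - {"translation": [0,0,0],"turn": [0,0,-0.1247],"hand": 0.9}
    - {"translation": [0,0,0],"turn": [0,0,-0.1247],"hand": 0.9}

```text
time_s: 15.55
eef_pos: [451.3, -290.3, 218.3]
ee_rot: [-0.002, 0.744, 0.669, -0.0]
force: [0.0, 0.3, -0.3]
grip_width: 0.902
grip_force: 0.0
```

move_arm:
  moves:
    - {"translation": [0,0,0],"turn": [0,0,-0.1247],"hand": 0.9}
    - {"translation": [25,-1,0],"turn": [0,0,0],"hand": 0.9}
    - {"translation": [38,-2,0],"turn": [0,0,0],"hand": 0.9}
    - {"translation": [38,-2,0],"turn": [0,0,0],"hand": 0.9}
    - {"translation": [38,-2,0],"turn": [0,0,0],"hand": 0.9}
    - {"translation": [38,-2,0],"turn": [0,0,0],"hand": 0.9}
    - {"translation": [38,-2,0],"turn": [0,0,0],"hand": 0.9}
    - {"translation": [38,-2,0],"turn": [0,0,0],"hand": 0.9}
    - {"translation": [38,-2,0],"turn": [0,0,0],"hand": 0.9}
    - {"translation": [38,-2,0],"turn": [0,0,0],"hand": 0.9}

```text
time_s: 16.38
eef_pos: [429.5, 40.0, 218.7]
ee_rot: [-0.001, 0.703, 0.711, -0.001]
force: [1.1, -0.4, 0.0]
grip_width: 0.902
grip_force: 0.0
```

move_arm:
  moves:
    - {"translation": [38,-2,0],"turn": [0,0,0],"hand": 0.9}
    - {"translation": [38,-2,0],"turn": [0,0,0],"hand": 0.9}
    - {"translation": [38,-2,0],"turn": [0,0,0],"hand": 0.9}
    - {"translation": [38,-2,0],"turn": [0,0,0],"hand": 0.9}
    - {"translation": [38,-2,0],"turn": [0,0,0],"hand": 0.9}
    - {"translation": [30,-2,0],"turn": [0,0,0],"hand": 0.9}
    - {"translation": [20,0,0],"turn": [0,0,0],"hand": 0.9}
    - {"translation": [0,0,0],"turn": [0,0,0],"hand": 0.9}
    - {"translation": [0,0,0],"turn": [0,0,0],"hand": 0.9}

```text
time_s: 17.13
eef_pos: [414.9, 278.4, 218.4]
ee_rot: [-0.001, 0.702, 0.712, -0.001]
force: [-0.6, -0.2, 0.2]
grip_width: 0.9
grip_force: 0.0
```

Run:
```python
from h import *
c=cap('wrist'); W=cloud(c); p=c['s']['eef_pos']; print(c['s']['time_s'],p,c['s']['ee_rot'],c['s']['joints'])
k=(abs(W[...,0]-415)<45)&(abs(W[...,1]-287)<45)&(W[...,2]>116)&(W[...,2]<136); P=W[k]; print(len(P))
if len(P)>10: print(cv2.minAreaRect(P[:,:2].astype(np.float32)),P.min(0),P.max(0), cv2.minEnclosingCircle(P[:,:2].astype(np.float32)))
```

```text
17.1333 [414.87547248 278.44279213 218.417111  ] [-5.33297086e-04  7.02128866e-01  7.12048531e-01 -1.28886816e-03] [ 3.56241267e-01  2.86533835e-01  1.61946050e+00 -1.29368620e-04
  1.23838533e+00  3.42255001e-01]
2707
((415.03216552734375, 287.8247375488281), (45.366844177246094, 45.878902435302734), 46.427581787109375) [391.969421   264.71678994 116.16683759] [437.57736424 310.70940112 133.5580277 ] ((414.78912353515625, 287.68585205078125), 23.210227966308594)
```

move_arm:
  moves:
    - {"translation": [9,0,30],"turn": [0,0,0],"hand": 0.9}
    - {"translation": [0,0,30],"turn": [0,0,0],"hand": 0.9}
    - {"translation": [0,0,25],"turn": [0,0,0],"hand": 0.9}
    - {"translation": [0,0,14],"turn": [0,0,0],"hand": 0.9}
    - {"translation": [0,0,4],"turn": [0,0,0],"hand": 0.8}
    - {"translation": [0,0,0],"turn": [0,0,0],"hand": 0.7}
    - {"translation": [0,0,0],"turn": [0,0,0],"hand": 0.65}
    - {"translation": [0,0,0],"turn": [0,0,0],"hand": 0.6}
  grip_force: 50

```text
time_s: 17.85
eef_pos: [416.1, 286.6, 117.9]
ee_rot: [0.0, 0.703, 0.711, 0.001]
force: [-0.1, 0.3, 0.0]
grip_width: 0.6
grip_force: 0.0
```

move_arm:
  moves:
    - {"translation": [0,0,0],"turn": [0,0,0],"hand": 0.5}
    - {"translation": [0,0,0],"turn": [0,0,0],"hand": 0.4}
    - {"translation": [0,0,0],"turn": [0,0,0],"hand": 0.3}
    - {"translation": [0,0,0],"turn": [0,0,0],"hand": 0.3}
    - {"translation": [0,0,0],"turn": [0,0,0],"hand": 0.3}

```text
time_s: 18.27
eef_pos: [415.1, 286.6, 118.1]
ee_rot: [0.0, 0.703, 0.711, -0.0]
force: [-6.0, -2.6, 9.4]
grip_width: 0.511
grip_force: 49.7
```

move_arm:
  moves:
    - {"translation": [2.8,4.3,0],"turn": [0,0,0],"hand": 0.3}
    - {"translation": [2.5,4.4,0],"turn": [0,0,0],"hand": 0.3}
    - {"translation": [2.2,4.6,0],"turn": [0,0,0],"hand": 0.3}
    - {"translation": [2.0,4.7,0],"turn": [0,0,0],"hand": 0.3}
    - {"translation": [1.7,4.8,0],"turn": [0,0,0],"hand": 0.3}
    - {"translation": [1.4,4.9,0],"turn": [0,0,0],"hand": 0.3}
    - {"translation": [1.1,5.0,0],"turn": [0,0,0],"hand": 0.3}
    - {"translation": [0.8,5.0,0],"turn": [0,0,0],"hand": 0.3}
    - {"translation": [0.5,5.1,0],"turn": [0,0,0],"hand": 0.3}
    - {"translation": [0.2,5.1,0],"turn": [0,0,0],"hand": 0.3}

```text
time_s: 19.1
eef_pos: [461.7, 301.9, 118.0]
ee_rot: [-0.001, 0.703, 0.711, -0.002]
force: [-14.8, -7.1, 12.9]
grip_width: 0.512
grip_force: 50.1
```

move_arm:
  moves:
    - {"translation": [-0.1,5.1,0],"turn": [0,0,0],"hand": 0.3}
    - {"translation": [-0.4,5.1,0],"turn": [0,0,0],"hand": 0.3}
    - {"translation": [-0.7,5.05,0],"turn": [0,0,0],"hand": 0.3}
    - {"translation": [-1.0,5.0,0],"turn": [0,0,0],"hand": 0.3}
    - {"translation": [-1.3,4.9,0],"turn": [0,0,0],"hand": 0.3}
    - {"translation": [-1.6,4.85,0],"turn": [0,0,0],"hand": 0.3}
    - {"translation": [-1.9,4.75,0],"turn": [0,0,0],"hand": 0.3}
    - {"translation": [-2.1,4.6,0],"turn": [0,0,0],"hand": 0.3}
    - {"translation": [-2.4,4.5,0],"turn": [0,0,0],"hand": 0.3}
    - {"translation": [0,0,0],"turn": [0,0,0],"hand": 0.3}

```text
time_s: 19.93
eef_pos: [505.2, 291.2, 118.0]
ee_rot: [-0.002, 0.703, 0.711, -0.002]
force: [-16.8, -3.7, 14.2]
grip_width: 0.512
grip_force: 50.2
```

move_arm:
  moves:
    - {"translation": [-1.1,1.7,0],"turn": [0,0,0],"hand": 0.3}
    - {"translation": [-1.1,1.7,0],"turn": [0,0,0],"hand": 0.3}
    - {"translation": [-1.1,1.7,0],"turn": [0,0,0],"hand": 0.3}
    - {"translation": [-0.6,0.8,0],"turn": [0,0,0],"hand": 0.3}
    - {"translation": [0,0,0],"turn": [0,0,0],"hand": 0.3}
    - {"translation": [0,0,0],"turn": [0,0,0],"hand": 0.3}

```text
time_s: 20.43
eef_pos: [510.7, 287.9, 118.0]
ee_rot: [-0.002, 0.703, 0.711, -0.002]
force: [-17.7, -1.7, 13.0]
grip_width: 0.513
grip_force: 50.2
```

move_arm:
  moves:
    - {"translation": [-0.6,0.8,0],"turn": [0,0,0],"hand": 0.3}
    - {"translation": [0,0,0],"turn": [0,0,0],"hand": 0.3}
    - {"translation": [0,0,0],"turn": [0,0,0],"hand": 0.3}

```text
time_s: 20.68
eef_pos: [511.4, 287.4, 118.0]
ee_rot: [-0.002, 0.703, 0.712, -0.002]
force: [-17.4, -2.3, 12.8]
grip_width: 0.513
grip_force: 50.2
```

move_arm:
  moves:
    - {"translation": [-0.6,0.8,0],"turn": [0,0,0],"hand": 0.3}
    - {"translation": [0,0,0],"turn": [0,0,0],"hand": 0.3}
    - {"translation": [0,0,0],"turn": [0,0,0],"hand": 0.3}

```text
time_s: 20.93
eef_pos: [512.2, 286.9, 118.0]
ee_rot: [-0.002, 0.703, 0.712, -0.002]
force: [-18.1, -0.4, 13.1]
grip_width: 0.514
grip_force: 50.2
```

move_arm:
  moves:
    - {"translation": [-0.6,0.8,0],"turn": [0,0,0],"hand": 0.3}
    - {"translation": [0,0,0],"turn": [0,0,0],"hand": 0.3}
    - {"translation": [0,0,0],"turn": [0,0,0],"hand": 0.3}

```text
time_s: 21.18
eef_pos: [512.5, 286.6, 118.0]
ee_rot: [-0.002, 0.703, 0.712, -0.002]
force: [-19.0, 1.4, 13.7]
grip_width: 0.516
grip_force: 50.4
```

move_arm:
  moves:
    - {"translation": [-0.6,0.8,0],"turn": [0,0,0],"hand": 0.3}
    - {"translation": [0,0,0],"turn": [0,0,0],"hand": 0.3}
    - {"translation": [0,0,0],"turn": [0,0,0],"hand": 0.3}

```text
time_s: 21.43
eef_pos: [512.7, 286.5, 117.9]
ee_rot: [-0.003, 0.703, 0.712, -0.003]
force: [-21.9, 3.3, 14.5]
grip_width: 0.512
grip_force: 50.6
```

move_arm:
  moves:
    - {"translation": [-0.6,0.8,0],"turn": [0,0,0],"hand": 0.3}
    - {"translation": [0,0,0],"turn": [0,0,0],"hand": 0.3}
    - {"translation": [0,0,0],"turn": [0,0,0],"hand": 0.3}

```text
time_s: 21.68
eef_pos: [512.8, 286.4, 117.9]
ee_rot: [-0.004, 0.702, 0.712, -0.003]
force: [-26.9, 5.4, 17.2]
grip_width: 0.511
grip_force: 50.8
```

```bash
python3 c.py pics/w6.png
```

```text
21.6833 [512.79676814 286.43495225 117.93670798] [-0.00397056  0.70244733  0.71171848 -0.00296502] [0.30833027 0.58001664 1.45900153 0.00476693 1.1115216  0.29308633]
```

View pics/w6.png

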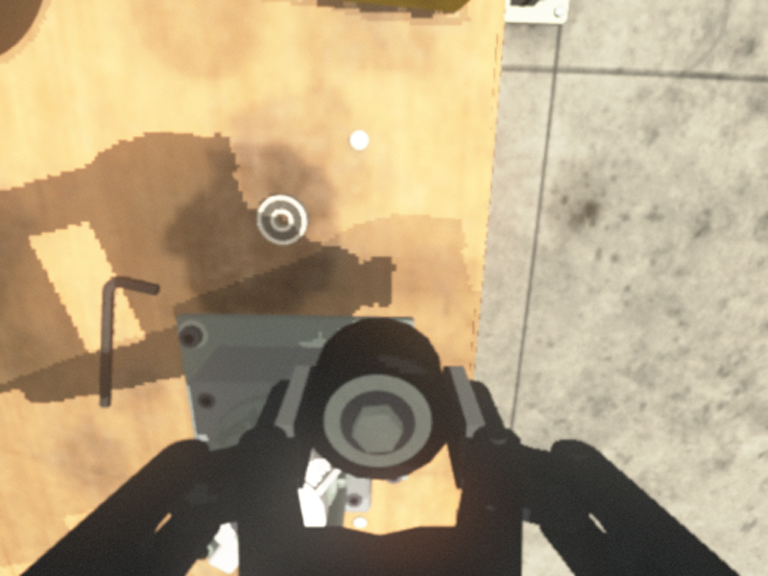

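The roller at (380,420) is firmly between the pads and stalled against the stop at about 25 N, more than the 14 N spring. The hex key at (110,340) and bearing at (282,220) are undisturbed, so I hand in.

```bash
python3 -c "from rig import finish_job; print(finish_job())"
```

```text
the job is handed in; nothing more can be done
None
```

I held the scanner on the label for about 1.7 s at roughly 9 cm and laid it back upright in its dock; the roller arm is now held against its wound stop (about 25 N at the gripper), and the job was handed in at 21.7 s.

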